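# Line up pipe weld coupons by diameter for inspection

## Task

Line up the four capped pipe coupons for the weld inspector: stand one on each blue disc of the rail in order of diameter, the thinnest on the disc next to the yellow stop and getting thicker towards the grey stop. Each must stand upright, centred on its disc and let go; do not tip any coupon over on the way, and leave the red electrode carton where it lies.

Things in the scene. Friction and masses are not known exactly. Their poses are not given: they have to be found in the camera images.
- coupon27_center (a point): The thinnest pipe coupon: bright steel pipe stub closed by a welded cap (solid outside, no opening), standing upright, 27 mm in diameter, 60 mm tall, 75 to 130 g, with a dark round cap plate inside the bright rim of its flat top and a dark weld line round it 51 to 55 mm up. The point is its centre, half-way up (30 mm over its foot); z is its axis, pointing up; loose
- coupon38_center (a point): The second thinnest pipe coupon: bright steel pipe stub closed by a welded cap (solid outside, no opening), standing upright, 38 mm in diameter, 60 mm tall, 120 to 210 g, with a dark round cap plate inside the bright rim of its flat top and a dark weld line round it 51 to 55 mm up. The point is its centre, half-way up (30 mm over its foot); z is its axis, pointing up; loose
- coupon48_center (a point): The second thickest pipe coupon: bright steel pipe stub closed by a welded cap (solid outside, no opening), standing upright, 48 mm in diameter, 60 mm tall, 170 to 300 g, with a dark round cap plate inside the bright rim of its flat top and a dark weld line round it 51 to 55 mm up. The point is its centre, half-way up (30 mm over its foot); z is its axis, pointing up; loose
- coupon60_center (a point): The thickest pipe coupon: bright steel pipe stub closed by a welded cap (solid outside, no opening), standing upright, 60 mm in diameter, 60 mm tall, 250 to 430 g, with a dark round cap plate inside the bright rim of its flat top and a dark weld line round it 51 to 55 mm up. The point is its centre, half-way up (30 mm over its foot); z is its axis, pointing up; loose
- disc1_top (a point): Blue disc number 1 of the four in a row on the rail (numbered in sequence from one end of the rail to the other; disc1 lies at the left, +y, end), 66 mm in diameter, 3 mm thick, fixed. The point is the centre of its flat top, 7 mm over the table; y runs along the rail, x across it, z up. Neighbouring discs are 83 to 109 mm apart and up to 10 mm off the rail's middle line. The rail is a flat aluminium bar 90 x 450 mm, 4 mm thick, lying on the table, fixed
- disc2_top (a point): Blue disc number 2 of the four in a row on the rail (numbered in sequence from one end of the rail to the other; disc1 lies at the left, +y, end), 66 mm in diameter, 3 mm thick, fixed. The point is the centre of its flat top, 7 mm over the table; y runs along the rail, x across it, z up. Neighbouring discs are 83 to 109 mm apart and up to 10 mm off the rail's middle line. The rail is a flat aluminium bar 90 x 450 mm, 4 mm thick, lying on the table, fixed
- disc3_top (a point): Blue disc number 3 of the four in a row on the rail (numbered in sequence from one end of the rail to the other; disc1 lies at the left, +y, end), 66 mm in diameter, 3 mm thick, fixed. The point is the centre of its flat top, 7 mm over the table; y runs along the rail, x across it, z up. Neighbouring discs are 83 to 109 mm apart and up to 10 mm off the rail's middle line. The rail is a flat aluminium bar 90 x 450 mm, 4 mm thick, lying on the table, fixed
- disc4_top (a point): Blue disc number 4 of the four in a row on the rail (numbered in sequence from one end of the rail to the other; disc1 lies at the left, +y, end), 66 mm in diameter, 3 mm thick, fixed. The point is the centre of its flat top, 7 mm over the table; y runs along the rail, x across it, z up. Neighbouring discs are 83 to 109 mm apart and up to 10 mm off the rail's middle line. The rail is a flat aluminium bar 90 x 450 mm, 4 mm thick, lying on the table, fixed
- yellow_stop: Yellow end stop, fixed on one end of the rail: a block 16 mm along the rail (y), 80 mm across it (x), 30 mm high, 66 to 79 mm from the centre of the nearest disc. It may be at either end; the other end has an equal grey stop. The origin is the centre of its underside, 4 mm over the table
- carton: Red carton of welding electrodes with a white band, 350 x 65 x 25 mm, 2 kg, lying flat and loose on the table to the left of the rail, long side (its x) roughly pointing away from the robot. Origin at the centre of its underside. To be left alone

How it is judged (in metres and radians):
At the end, for the whole second after the job is handed in: Counted from the yellow stop, the discs carry the 27, 38, 48 and 60 mm coupons in that order, each within 13 mm of its disc's centre, its foot resting on the disc (centre 26 to 34 mm over the disc's top), upright within 0.1 rad, released and at rest (angle between each of coupon27_center, coupon38_center, coupon48_center, coupon60_center's own z axis and vertical below 0.1 rad and linear speed of each of coupon27, coupon38, coupon48, coupon60 below 0.02 m/s and angular speed of each of coupon27, coupon38, coupon48, coupon60 below 0.2 rad/s and ((horizontal distance between yellow_stop and disc1_top below 0.12 m and horizontal distance between coupon27_center and disc1_top below 0.013 m and z of coupon27_center in the frame of disc1_top between 0.026 and 0.034 m and horizontal distance between coupon38_center and disc2_top below 0.013 m and z of coupon38_center in the frame of disc2_top between 0.026 and 0.034 m and horizontal distance between coupon48_center and disc3_top below 0.013 m and z of coupon48_center in the frame of disc3_top between 0.026 and 0.034 m and horizontal distance between coupon60_center and disc4_top below 0.013 m and z of coupon60_center in the frame of disc4_top between 0.026 and 0.034 m) or (horizontal distance between yellow_stop and disc4_top below 0.12 m and horizontal distance between coupon27_center and disc4_top below 0.013 m and z of coupon27_center in the frame of disc4_top between 0.026 and 0.034 m and horizontal distance between coupon38_center and disc3_top below 0.013 m and z of coupon38_center in the frame of disc3_top between 0.026 and 0.034 m and horizontal distance between coupon48_center and disc2_top below 0.013 m and z of coupon48_center in the frame of disc2_top between 0.026 and 0.034 m and horizontal distance between coupon60_center and disc1_top below 0.013 m and z of coupon60_center in the frame of disc1_top between 0.026 and 0.034 m))); the robot touches nothing.
It fails at once if a coupon is tipped over (tilted more than 0.7 rad) (angle between any of coupon27_center, coupon38_center, coupon48_center, coupon60_center's own z axis and vertical above 0.7 rad).
It fails at once if the electrode carton is moved more than 25 mm (distance of carton from where it was at the start of the episode above 0.025 m).
It also fails if it takes over 104 s, if anything falls off the work surface, if the arm or the gripper's body presses on something with over 40 N, if the wrist force passes 120 N, or if a joint passes its speed limit or range.

## Robot

A 6-joint arm with a two-finger parallel gripper is mounted at the origin on the work surface. World frame = base frame: x ahead of the robot, y to its left, z up, the work surface at z = 0. Lengths are in m, angles in degrees, forces in N, time in s.
With the tool pointing down it reaches from about 0.325 to 0.9 m from the base axis. Payload 6.1 kg.
Tool frame: the origin (TCP) lies midway between the tips of the shut fingers; the grasp point (between the pads) lies ctrl.grasp_offset behind it (ctrl.grasp_offset is the distance from the TCP to the grasp point, in m); z points along the fingers, x is the direction in which the jaws open and shut, and the axes are right-handed (so a half turn about z gives the same grasp; the last joint's range is limited). The gripper opens to 87 mm and grips with 3 to 60 N. Pads are 19 mm wide; open, the fingers measure 117 mm over their backs; the gripper's body (75 mm by 190 mm) begins 51 mm behind the grasp point.
Start: joints at [-79.819, 12.628, 87.462, -0, 79.91, -7.225], TCP at [0.187, -0.596, 0.223] pointing down, gripper open.
Joint ranges: [-170.65, 170.65], [-52.31, 119.04], [5.05, 147.46], [-71.25, 251.25], [11.57, 151.72], [-153.62, 153.62]. Speed limits (degrees/s): [147.25, 147.25, 172.46, 180, 180, 180].

## Interface

Orientations are given as [roll, pitch, yaw] about the fixed x, y, z axes, in that order (R = Rz(yaw) Ry(pitch) Rx(roll)).
In Python, from bench import ctrl gives the robot as it stands.
- The arm moves only by the shell command python3 -m creep 'ROWS' [FORCE]. ROWS is text: rows parted by semicolons, each of 7 numbers parted by spaces: the opening, from -1 (shut) to 1 (fully open), then the shift along the tool's x, y, z in units of 40 mm (1.0 is 40 mm), then the turn, a rotation vector about the tool's x, y, z in units of 8 degrees (1.0 is 8 degrees). A call has 1 to 10 rows; each row is the pose to reach, as a shift and turn from the pose commanded when the call began, along the tool's axes at that moment; what a row does not reach only later rows make up. A row lasts 1/8 s, in which the tool goes at most 62.5 mm and 10.7 degrees, less where a joint would pass 70% of its speed; a pose out of reach is approached as far as the arm can. A call with a gripper value outside its range is refused whole. The fingers move at their own pace and stop on an object; FORCE is the grip in N (left out, the last holds). Time passes only in rows, so rows that repeat a pose let the fingers close. It gives the time, the measured TCP pose, the force and the opening at its end, in the units of the state.
- ctrl.read_state(): the state, without advancing time (a new reading comes with each control period).
- ctrl.camera(name): name is "scene" or "top" or "wrist"; returns a dict with "image" (420x560x3 uint8, red, green, blue), "range_z" (420x560 float32, m along the optical axis (not along the pixel's ray), 0 where there is no reading), "fx", "fy", "cx", "cy" (pixels), "rvec" (rotation vector, rad) and "tvec" (3), from world to camera coordinates, as OpenCV has them; the wrist camera has in their place "mount" (4x4, takes a point from camera to tool coordinates, whose origin is the TCP and whose axes are the tool frame's). Camera axes: x right, y down, z forward; pixel columns grow to the right and rows downward; lengths in m; the calibration is good to about 2 mm. A picture is of the moment at which its call begins: read the wrist's pose just before it.
- ctrl.hand_in(): hands the job in, once; it reports no verdict.
The state is a dict: "time": time; "joint_positions": joint angles; "joint_vel": joint speeds; "joint_efforts": joint torques, N m; "tool_pos": TCP position; "ee_rot": TCP orientation; "contact_force": force on the tool from outside, world axes, zero at the start; "ft_torque": the same for the moment, N m; "grip_width": finger opening in m.
Only numpy, scipy, OpenCV 4.12 (cv2) and the standard library are available. Lean on these libraries where they do the work, as an engineer would, in place of code of your own. Each camera call takes 0.05 s, during which the arm holds its last target.

## Working session

There is one attempt and no reset: what is moved stays moved. The work goes in short steps, Python scripts to look and compute and a shell command to move; the robot and the scene stay as the last step left them, time stands still between calls to the robot, and variables do not carry over. Pictures are saved under pics/ and viewed, and the job is handed in when it is done.

```bash
ls; mkdir -p pics
python3 - <<'E'
from bench import ctrl
import cv2
s=ctrl.read_state()
print({k:s[k] for k in('time','tool_pos','ee_rot','grip_width')},ctrl.grasp_offset)
for n in('scene','top'):
    c=ctrl.camera(n); cv2.imwrite(f'pics/{n}0.png',c['image'][:,:,::-1]); print(n,c['fx'],c['cx'],c['cy'],c['rvec'],c['tvec'])
E
```

```text
pics
{'time': 0.0, 'tool_pos': array([ 0.18685227, -0.59577127,  0.22142199]), 'ee_rot': array([-1.79986722e+02,  1.11186378e-01, -7.25928372e+01]), 'grip_width': 0.08715096409513322} 0.0187
scene 498.5433889382804 278.9759371509379 216.33355331470864 [ 1.1353586   2.60754893 -0.68492837] [ 0.30867908 -0.3757655   1.19777704]
top 420.76166918276977 277.9238282128269 203.50318133231877 [ 2.15136568 -2.19434351  0.16133618] [0.08646585 0.55378159 0.92490153]
```

View pics/top0.png

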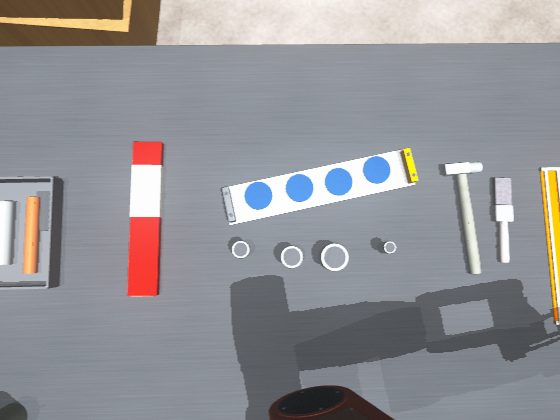

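View pics/scene0.png

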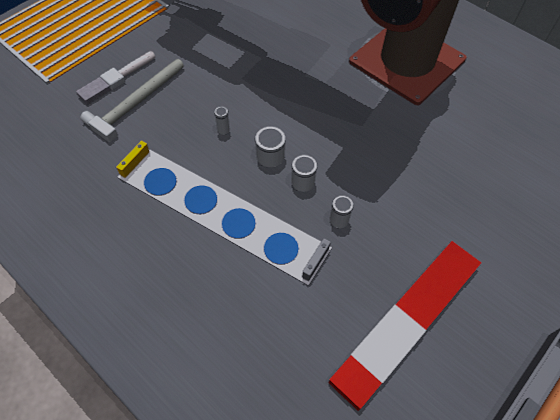

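The top view shows discs 1–4 at about (259,195), (300,187), (339,181) and (377,170). The yellow stop is at (410,166), beside disc 4. The coupons are at (241,249), (291,257), (335,257) and (389,247), and the carton is at the left. Next I'll measure them.

```bash
cat > h.py <<'E'
import numpy as np, cv2
from bench import ctrl
from scipy.spatial.transform import Rotation as Ro
def pose(c):
    R=cv2.Rodrigues(np.array(c['rvec'],float))[0]; return R,np.array(c['tvec'],float).ravel()
def ray(c,uv,z,Rt=None):
    uv=np.atleast_2d(uv).astype(float); R,t=pose(c)
    d=np.c_[(uv[:,0]-c['cx'])/c['fx'],(uv[:,1]-c['cy'])/c['fy'],np.ones(len(uv))]@R
    o=-R.T@t; return o+d*((z-o[2])/d[:,2])[:,None]
def cloud(c):
    R,t=pose(c); v,u=np.mgrid[:420,:560]; Z=c['range_z']
    P=np.stack([(u-c['cx'])/c['fx']*Z,(v-c['cy'])/c['fy']*Z,Z],-1); return (P-t)@R
def measure(n):
    c=ctrl.camera(n); im=c['image']; hsv=cv2.cvtColor(im,cv2.COLOR_RGB2HSV)
    out={}
    def blobs(m,amin):
        k,l,s,ce=cv2.connectedComponentsWithStats(m.astype(np.uint8))
        return [(l==i) for i in range(1,k) if s[i,4]>amin]
    for nm,lo,hi,z in(('disc',(100,120,80),(125,255,255),.007),('yel',(22,150,100),(32,255,255),.034)):
        for m in blobs(cv2.inRange(hsv,lo,hi)>0,100):
            co=max(cv2.findContours(m.astype(np.uint8),0,1)[0],key=cv2.contourArea)
            W=ray(c,co[:,0],z)
            if nm=='disc':
                (x,y),r=cv2.minEnclosingCircle(W[:,:2].astype(np.float32)*1000); print(n,nm,np.round([x,y],1),'D',round(2*r,1))
            else: print(n,nm,np.round(W.mean(0)*1000),len(co))
    X=cloud(c); m=(X[...,2]>.05)&(X[...,2]<.068)&(c['range_z']>0)&(abs(X[...,1])<.6)&(X[...,0]>.3)&(X[...,0]<.9)
    for b in blobs(m,25):
        co=max(cv2.findContours(b.astype(np.uint8),0,1)[0],key=cv2.contourArea)
        W=ray(c,co[:,0],.06); (x,y),r=cv2.minEnclosingCircle(W[:,:2].astype(np.float32)*1000)
        print(n,'obj',np.round([x,y],1),'D',round(2*r,1),'z',round(np.median(X[b][:,2])*1000,1),'px',np.round(co[:,0].mean(0)))
    return c
E
python3 -c "
from h import *
measure('top');measure('scene')"
```

```text
top disc [ 635.9 -160.2] D 64.8
top disc [608.9 -68.7] D 64.8
top disc [595.5  24.4] D 64.9
top disc [578.8 120.7] D 65.1
top yel [ 638. -233.   34.] 82
top yel [ 463. -541.   34.] 272
top yel [ 488. -561.   34.] 237
top obj [607.4 573.1] D 29.1 z 51.6 px [ 51. 182.]
top obj [531.6 572. ] D 35.0 z 51.9 px [ 49. 217.]
top obj [453.3 571.8] D 100.3 z 51.4 px [ 48. 254.]
top obj [453.5 161.4] D 38.5 z 61.0 px [240. 249.]
top obj [ 451.7 -164.4] D 29.0 z 60.2 px [388. 247.]
top obj [432.6 -42.4] D 61.1 z 60.6 px [334. 257.]
top obj [435.4  50.8] D 48.9 z 60.8 px [291. 256.]
scene disc [ 636.  -161.3] D 65.5
scene disc [608.9 -69.4] D 65.5
scene disc [595.5  23.1] D 65.3
scene disc [579.1 119.7] D 65.0
scene yel [ 638. -234.   34.] 72
scene obj [ 456.8 -164.6] D 33.6 z 58.3 px [220. 113.]
scene obj [436.8 -43.2] D 65.2 z 58.5 px [269. 139.]
scene obj [439.7  49.4] D 53.4 z 58.6 px [303. 166.]
scene obj [458.1 160.1] D 43.3 z 58.3 px [342. 205.]
```

```bash
cat > go.py <<'E'
import sys
from h import *
# go.py x y z(mm) : shift/turn in creep units to TCP target pointing down, yaw 0
def u(x,y,z):
    s=ctrl.read_state(); R=Ro.from_euler('xyz',s['ee_rot'],degrees=True)
    d=R.inv().apply(np.array([x,y,z])/1000-s['tool_pos'])/.04
    w=(R.inv()*Ro.from_euler('xyz',[180,0,0],degrees=True)).as_rotvec(degrees=True)/8
    print('t',round(s['time'],2),'pos',np.round(s['tool_pos']*1000,1),'rot',np.round(s['ee_rot'],1),'F',np.round(s['contact_force'],1),'w',round(s['grip_width']*1000,1),'->',np.round(d,2),np.round(w,2))
if len(sys.argv)==4: u(*map(float,sys.argv[1:]))
E
python3 go.py 451.7 -164.5 170
```

```text
t 0.2 pos [ 186.9 -596.   221.9] rot [-1.80e+02  1.00e-01 -7.26e+01] F [ 0.8 -0.2 -0.2] w 86.8 -> [-8.31 -9.54  1.31] [-0.01  0.01 -9.07]
```

```bash
python3 -m creep '1 -8.31 -9.54 1.3 0 0 -9.07;1 -8.31 -9.54 1.3 0 0 -9.07;1 -8.31 -9.54 1.3 0 0 -9.07;1 -8.31 -9.54 1.3 0 0 -9.07;1 -8.31 -9.54 1.3 0 0 -9.07;1 -8.31 -9.54 1.3 0 0 -9.07;1 -8.31 -9.54 1.3 0 0 -9.07;1 -8.31 -9.54 1.3 0 0 -9.07;1 -8.31 -9.54 1.3 0 0 -9.07;1 -8.31 -9.54 1.3 0 0 -9.07' 15; python3 go.py 451.7 -164.5 170
```

```text
time: 1.45
tool_pos: [0.4517, -0.1647, 0.1704]
ee_rot: [180.0, 0.0, 0.1]
contact_force: [-1.0, -0.1, 0.3]
grip_width: 0.087
t 1.45 pos [ 451.7 -164.7  170.4] rot [1.8e+02 0.0e+00 1.0e-01] F [-1.  -0.1  0.3] w 87.0 -> [ 0.   -0.01  0.01] [0.   0.   0.01]
```

Run:
```python
from h import *
c=ctrl.camera('wrist'); cv2.imwrite('pics/w1.png',c['image'][:,:,::-1]); print(np.round(c['mount'],3))
```

```text
[[ 1.    -0.     0.    -0.   ]
 [ 0.     0.97   0.244 -0.066]
 [-0.    -0.244  0.97  -0.162]
 [ 0.     0.     0.     1.   ]]
```

View pics/w1.png

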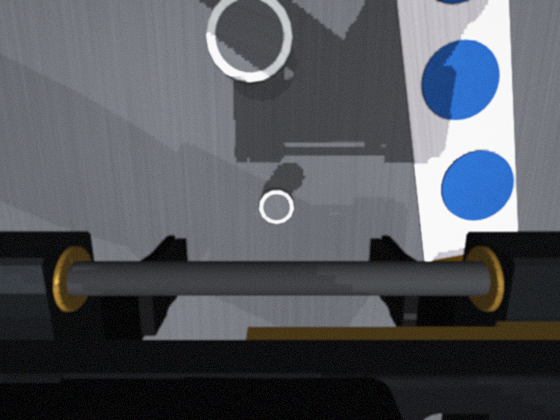

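Run:
```python
from h import *
s=ctrl.read_state(); c=ctrl.camera('wrist'); R=Ro.from_euler('xyz',s['ee_rot'],degrees=True)
v,u=np.mgrid[:420,:560]; Z=c['range_z']
P=np.stack([(u-c['cx'])/c['fx']*Z,(v-c['cy'])/c['fy']*Z,Z,np.ones_like(Z)],-1)@np.array(c['mount']).T
W=R.apply(P[...,:3].reshape(-1,3)).reshape(420,560,3)+s['tool_pos']
m=(W[...,2]>.054)&(W[...,2]<.066)&(Z>0)
k,l,st,ce=cv2.connectedComponentsWithStats(m.astype(np.uint8))
for i in range(1,k):
    if st[i,4]>150:
        q=W[l==i]; (x,y),r=cv2.minEnclosingCircle((q[:,:2]*1000).astype(np.float32)); print(x,y,2*r,np.median(q[:,2]),ce[i])
```

```text
430.9898376464844 -46.49464797973633 61.04419708251953 0.059912537493718984 [248.96971253  37.62063655]
449.6769104003906 -168.32350158691406 27.9802188873291 0.059774088965399416 [276.13621964 204.12988384]
```

The wrist view shows the 27 mm coupon at (276,204), centred between the open fingers. It agrees with the top view to about 4 mm, so I'll aim between the two and go down.

```bash
python3 -m creep '1 -0.02 0.04 1 0 0 0;1 -0.02 0.04 2 0 0 0;1 -0.02 0.04 3 0 0 0;1 -0.02 0.04 3.8 0 0 0;1 -0.02 0.04 3.8 0 0 0;-1 -0.02 0.04 3.8 0 0 0;-1 -0.02 0.04 3.8 0 0 0;-1 -0.02 0.04 3.8 0 0 0;-1 -0.02 0.04 3.8 0 0 0;-1 -0.02 0.04 3.8 0 0 0' 15; python3 go.py 635.5 -162.5 130
```

```text
time: 2.8
tool_pos: [0.451, -0.1666, 0.0188]
ee_rot: [180.0, -0.0, -0.0]
contact_force: [-0.5, -0.3, -0.6]
grip_width: 0.045
t 2.8 pos [ 451.  -166.6   18.8] rot [180.  -0.  -0.] F [-0.5 -0.3 -0.6] w 45.0 -> [ 4.61 -0.1  -2.78] [ 0. -0. -0.]
```

```bash
python3 -m creep '-1 0 0 0 0 0 0;-1 0 0 0 0 0 0;-1 0 0 0 0 0 0;-1 0 0 0 0 0 0;-1 0 0 0 0 0 0' 15; python3 go.py 635.5 -162.5 130
```

```text
time: 3.42
tool_pos: [0.4508, -0.1666, 0.0185]
ee_rot: [-180.0, 0.0, -0.0]
contact_force: [-0.7, -0.2, 0.0]
grip_width: 0.0264
t 3.42 pos [ 450.8 -166.6   18.5] rot [-180.    0.   -0.] F [-0.7 -0.2  0. ] w 26.4 -> [ 4.62 -0.1  -2.79] [-0.  0. -0.]
```

```bash
python3 -m creep '-1 0 0 -0.4 0 0 0;-1 0 0 -1.1 0 0 0;-1 0.6 0 -1.5 0 0 0;-1 1.6 -0.05 -1.5 0 0 0;-1 2.6 -0.1 -1.5 0 0 0;-1 3.6 -0.1 -1.5 0 0 0;-1 4.3 -0.1 -1.5 0 0 0;-1 4.62 -0.1 -1.5 0 0 0;-1 4.62 -0.1 -1.5 0 0 0;-1 4.62 -0.1 -1.1 0 0 0' 25; python3 go.py 635.5 -162.9 26
```

```text
time: 4.68
tool_pos: [0.636, -0.1632, 0.0636]
ee_rot: [179.9, -0.1, -0.0]
contact_force: [0.3, 0.3, -1.0]
grip_width: 0.0263
t 4.67 pos [ 636.  -163.2   63.6] rot [ 1.799e+02 -1.000e-01 -0.000e+00] F [ 0.3  0.3 -1. ] w 26.3 -> [-0.01 -0.01  0.94] [ 0.01 -0.02 -0.01]
```

```bash
python3 -m creep '-1 0 0 0.4 0 0 0;-1 0 0 0.7 0 0 0;-1 0 0 0.84 0 0 0;-1 0 0 0.9 0 0 0;-1 0 0 0.9 0 0 0'; python3 go.py 635.5 -162.9 26
```

```text
time: 5.3
tool_pos: [0.6359, -0.1628, 0.0267]
ee_rot: [180.0, -0.0, -0.0]
contact_force: [0.1, 0.7, -1.5]
grip_width: 0.0264
t 5.3 pos [ 635.9 -162.8   26.7] rot [180.  -0.  -0.] F [ 0.1  0.7 -1.5] w 26.4 -> [-0.01  0.    0.02] [ 0. -0. -0.]
```

```bash
python3 -m creep '-1 0 0 0.03 0 0 0;-1 0 0 0.03 0 0 0;1 0 0 0.03 0 0 0;1 0 0 0.03 0 0 0;1 0 0 0.03 0 0 0;1 0 0 0.03 0 0 0;1 0 0 0.03 0 0 0;1 0 0 -0.5 0 0 0;1 0 0 -1.5 0 0 0;1 0 0 -2.7 0 0 0'; python3 go.py 452.5 159.5 140
```

```text
time: 6.55
tool_pos: [0.6353, -0.1626, 0.1364]
ee_rot: [-180.0, 0.0, -0.0]
contact_force: [1.3, -0.0, -0.1]
grip_width: 0.0863
t 6.55 pos [ 635.3 -162.6  136.4] rot [-180.    0.   -0.] F [ 1.3 -0.  -0.1] w 86.3 -> [-4.57 -8.05 -0.09] [-0.  0. -0.]
```

```bash
python3 -m creep '1 -4.57 -8.05 -0.1 0 0 0;1 -4.57 -8.05 -0.1 0 0 0;1 -4.57 -8.05 -0.1 0 0 0;1 -4.57 -8.05 -0.1 0 0 0;1 -4.57 -8.05 -0.1 0 0 0;1 -4.57 -8.05 -0.1 0 0 0;1 -4.57 -8.05 -0.1 0 0 0;1 -4.57 -8.05 -0.1 0 0 0;1 -4.57 -8.05 -0.1 0 0 0'
python3 - <<'E'
from h import *
c=measure('top'); cv2.imwrite('pics/t2.png',c['image'][:,:,::-1])
E
python3 go.py 452.5 159.5 17
```

```text
time: 7.68
tool_pos: [0.454, 0.1584, 0.1392]
ee_rot: [180.0, -0.1, -0.1]
contact_force: [0.5, -0.4, 0.0]
grip_width: 0.0872
top disc [ 635.9 -160.1] D 64.8
top disc [609.  -68.4] D 64.8
top disc [595.5  24.4] D 64.9
top disc [579.4 120.8] D 64.0
top yel [ 638. -233.   34.] 82
top yel [ 448. -541.   34.] 299
top yel [ 488. -561.   34.] 237
top obj [ 637.7 -160.6] D 31.2 z 66.0 px [383. 164.]
top obj [617.5 582.1] D 24.4 z 51.6 px [ 47. 177.]
top obj [571.1 571.5] D 79.1 z 51.2 px [ 50. 199.]
top obj [440.9 580.7] D 121.9 z 51.4 px [ 47. 263.]
top obj [432.6 -42.4] D 61.1 z 60.6 px [334. 257.]
top obj [435.4  50.8] D 48.9 z 60.6 px [291. 256.]
t 7.72 pos [453.9 158.3 138.9] rot [ 1.8e+02 -0.0e+00 -1.0e-01] F [-0.5 -0.1  0.4] w 87.2 -> [-0.04 -0.03  3.05] [ 0.   -0.   -0.02]
```

```bash
python3 -m creep '1 -0.02 -0.03 1 0 0 0;1 -0.02 -0.03 2 0 0 0;1 -0.02 -0.03 2.7 0 0 0;1 -0.02 -0.03 3.03 0 0 0;-1 -0.02 -0.03 3.03 0 0 0;-1 -0.02 -0.03 3.03 0 0 0;-1 -0.02 -0.03 3.03 0 0 0;-1 -0.02 -0.03 3.03 0 0 0;-1 -0.02 -0.03 3.03 0 0 0;-1 -0.02 -0.03 3.03 0 0 0' 20;python3 -m creep '-1 0 0 0 0 0 0;-1 0 0 0 0 0 0;-1 0 0 0 0 0 0'; python3 go.py 608.5 -71 26
```

```text
time: 8.98
tool_pos: [0.4523, 0.1606, 0.0175]
ee_rot: [-180.0, -0.0, -0.0]
contact_force: [-0.2, -0.4, 2.1]
grip_width: 0.0377
time: 9.35
tool_pos: [0.4523, 0.1607, 0.0175]
ee_rot: [-180.0, -0.0, -0.0]
contact_force: [-1.0, 0.3, 3.7]
grip_width: 0.0376
t 9.35 pos [452.3 160.7  17.5] rot [-180.   -0.   -0.] F [-1.   0.3  3.7] w 37.6 -> [ 3.91  5.79 -0.21] [-0. -0. -0.]
```

```bash
python3 -m creep '-1 0 0 -0.5 0 0 0;-1 0 0 -1.3 0 0 0;-1 0 0 -2.1 0 0 0;-1 0.5 0.7 -2.2 0 0 0;-1 1.1 1.6 -2.2 0 0 0;-1 1.8 2.7 -2.2 0 0 0;-1 2.5 3.7 -2.2 0 0 0;-1 3.2 4.75 -2.2 0 0 0;-1 3.7 5.5 -2.2 0 0 0;-1 3.89 5.77 -2.2 0 0 0' 30;python3 -m creep '-1 0 0 0.3 0 0 0;-1 0 0 1 0 0 0;-1 0 0 1.6 0 0 0;-1 0 0 1.8 0 0 0;-1 0 0 1.8 0 0 0'; python3 go.py 608 -69.7 25
```

```text
time: 10.6
tool_pos: [0.608, -0.0721, 0.1044]
ee_rot: [-180.0, 0.1, -0.2]
contact_force: [-0.2, 0.4, -1.9]
grip_width: 0.0374
time: 11.22
tool_pos: [0.6067, -0.0692, 0.0325]
ee_rot: [-180.0, 0.1, 0.0]
contact_force: [-0.7, 0.1, -1.1]
grip_width: 0.0376
t 11.22 pos [606.7 -69.2  32.5] rot [-1.8e+02  1.0e-01  0.0e+00] F [-0.7  0.1 -1.1] w 37.6 -> [0.03 0.01 0.19] [-0.    0.01  0.  ]
```

```bash
python3 -m creep '-1 0.03 0.01 0.1 0 0 0;-1 0.03 0.01 0.18 0 0 0;-1 0.03 0.01 0.19 0 0 0;-1 0.03 0.01 0.19 0 0 0'; python3 go.py 608 -69.7 25
```

```text
time: 11.72
tool_pos: [0.609, -0.0708, 0.0259]
ee_rot: [180.0, -0.0, -0.0]
contact_force: [-0.2, -0.8, -2.3]
grip_width: 0.0375
t 11.72 pos [609.  -70.8  25.9] rot [180.  -0.  -0.] F [-0.2 -0.8 -2.3] w 37.5 -> [-0.02 -0.03  0.02] [ 0. -0. -0.]
```

```bash
python3 -m creep '-1 0 0 0.03 0 0 0;-1 0 0 0.03 0 0 0;1 0 0 0.03 0 0 0;1 0 0 0.03 0 0 0;1 0 0 0.03 0 0 0;1 0 0 0.03 0 0 0;1 0 0 0.03 0 0 0;1 0 0 -0.5 0 0 0;1 0 0 -1.5 0 0 0;1 0 0 -2.7 0 0 0'; python3 go.py 434.5 50 140
```

```text
time: 12.98
tool_pos: [0.6085, -0.0706, 0.1356]
ee_rot: [-180.0, 0.0, -0.0]
contact_force: [1.4, -0.7, -0.4]
grip_width: 0.0868
t 12.97 pos [608.5 -70.6 135.6] rot [-180.    0.   -0.] F [ 1.4 -0.7 -0.4] w 86.8 -> [-4.35 -3.01 -0.11] [-0.    0.01 -0.  ]
```

```bash
python3 -m creep '1 -4.35 -3.01 -0.1 0 0 0;1 -4.35 -3.01 -0.1 0 0 0;1 -4.35 -3.01 -0.1 0 0 0;1 -4.35 -3.01 -0.1 0 0 0;1 -4.35 -3.01 -0.1 0 0 0;1 -4.35 -3.01 -0.1 0 0 0;1 -4.35 -3.01 -0.1 0 0 0'
python3 - <<'E'
from h import *
c=measure('top'); cv2.imwrite('pics/t3.png',c['image'][:,:,::-1])
c=ctrl.camera('scene'); cv2.imwrite('pics/s3.png',c['image'][:,:,::-1])
E
python3 go.py 434.5 50 17
```

```text
time: 13.85
tool_pos: [0.4361, 0.0491, 0.1383]
ee_rot: [180.0, -0.1, -0.1]
contact_force: [0.4, -0.5, 0.5]
grip_width: 0.0873
top disc [ 635.9 -160.1] D 64.8
top disc [608.6 -68.6] D 64.3
top disc [595.5  24.4] D 64.9
top disc [579.2 121.4] D 64.8
top yel [ 638. -233.   34.] 82
top yel [ 448. -541.   34.] 299
top yel [ 488. -561.   34.] 237
top obj [ 635.9 -162.2] D 31.5 z 66.3 px [383. 164.]
top obj [609.2 -70.2] D 42.1 z 66.5 px [343. 176.]
top obj [586.6 583. ] D 74.4 z 51.5 px [ 49. 189.]
top obj [439.2 571.2] D 43.0 z 51.1 px [ 48. 260.]
top obj [395.6 581.9] D 35.7 z 51.2 px [ 44. 283.]
t 13.95 pos [435.6  49.2 137.8] rot [ 1.8e+02  0.0e+00 -1.0e-01] F [-0.5  0.  -0.4] w 87.0 -> [-0.03 -0.02  3.02] [ 0.    0.   -0.01]
```

View pics/s3.png

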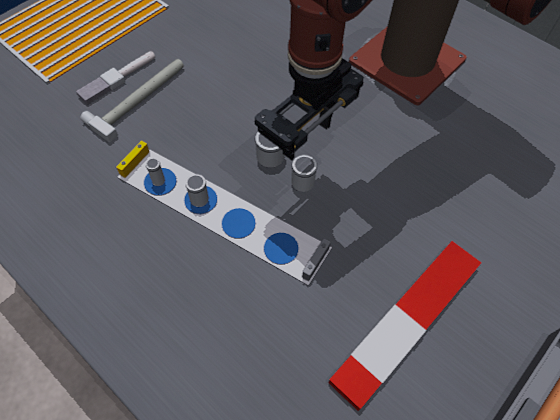

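The scene view shows the 27 mm coupon at (155,170) and the 38 mm coupon at (198,190), both standing near the middle of their discs. The arm is over the 48 mm coupon.

```bash
python3 -m creep '1 -0.02 -0.02 1 0 0 0;1 -0.02 -0.02 2 0 0 0;1 -0.02 -0.02 2.7 0 0 0;1 -0.02 -0.02 3 0 0 0;1 -0.02 -0.02 3 0 0 0;-1 -0.02 -0.02 3 0 0 0;-1 -0.02 -0.02 3 0 0 0;-1 -0.02 -0.02 3 0 0 0;-1 -0.02 -0.02 3 0 0 0;-1 -0.02 -0.02 3 0 0 0' 25;python3 -m creep '-1 0 0 0 0 0 0;-1 0 0 0 0 0 0;-1 0 0 0 0 0 0'; python3 go.py 594.5 23.5 26
```

```text
time: 15.2
tool_pos: [0.4342, 0.0506, 0.0179]
ee_rot: [180.0, -0.0, -0.0]
contact_force: [-0.4, -0.6, 1.9]
grip_width: 0.0475
time: 15.58
tool_pos: [0.4343, 0.0506, 0.0179]
ee_rot: [-180.0, -0.0, -0.0]
contact_force: [-1.1, 0.8, 4.8]
grip_width: 0.0476
t 15.57 pos [434.3  50.6  17.9] rot [-180.   -0.   -0.] F [-1.1  0.8  4.8] w 47.6 -> [ 4.01  0.67 -0.2 ] [-0. -0. -0.]
```

```bash
python3 -m creep '-1 0 0 -0.5 0 0 0;-1 0 0 -1.1 0 0 0;-1 0.5 0.1 -1.4 0 0 0;-1 1.2 0.2 -1.4 0 0 0;-1 2 0.35 -1.4 0 0 0;-1 2.8 0.5 -1.4 0 0 0;-1 3.5 0.6 -1.4 0 0 0;-1 3.9 0.67 -1.4 0 0 0;-1 4.01 0.68 -1.4 0 0 0;-1 4.01 0.68 -1.4 0 0 0' 35;python3 -m creep '-1 0 0 0.3 0 0 0;-1 0 0 0.7 0 0 0;-1 0 0 1 0 0 0;-1 0 0 1.05 0 0 0;-1 0 0 1.05 0 0 0'; python3 go.py 594.5 23.5 25.4
```

```text
time: 16.82
tool_pos: [0.5938, 0.0234, 0.073]
ee_rot: [-180.0, 0.1, -0.0]
contact_force: [0.3, -0.8, -2.0]
grip_width: 0.0474
time: 17.45
tool_pos: [0.5945, 0.0233, 0.0315]
ee_rot: [-180.0, 0.0, -0.0]
contact_force: [0.7, 0.2, -1.6]
grip_width: 0.0475
t 17.45 pos [594.5  23.3  31.5] rot [-180.    0.   -0.] F [ 0.7  0.2 -1.6] w 47.5 -> [ 0.   -0.    0.15] [-0.  0. -0.]
```

```bash
python3 -m creep '-1 0 0 0.08 0 0 0;-1 0 0 0.14 0 0 0;-1 0 0 0.15 0 0 0;-1 0 0 0.15 0 0 0'; python3 -m creep '1 0 0 0.02 0 0 0;1 0 0 0.02 0 0 0;1 0 0 0.02 0 0 0;1 0 0 0.02 0 0 0;1 0 0 0.02 0 0 0;1 0 0 -0.2 0 0 0;1 0 0 -1 0 0 0;1 0 0 -2 0 0 0;1 0 0 -2.8 0 0 0;1 0 0 -2.8 0 0 0';  python3 go.py 432 -42.5 140
```

```text
time: 17.95
tool_pos: [0.5946, 0.0233, 0.0258]
ee_rot: [-180.0, -0.0, -0.0]
contact_force: [-0.1, -0.5, -2.4]
grip_width: 0.0476
time: 19.2
tool_pos: [0.5972, 0.0231, 0.1421]
ee_rot: [180.0, -0.4, -0.0]
contact_force: [0.3, -0.6, 0.1]
grip_width: 0.0871
t 19.2 pos [597.2  23.1 142.1] rot [180.   -0.4  -0. ] F [ 0.3 -0.6  0.1] w 87.1 -> [-4.13  1.64  0.02] [ 0.   -0.05 -0.  ]
```

```bash
python3 -m creep '1 -4.13 1.65 0 0 0 0;1 -4.13 1.65 0 0 0 0;1 -4.13 1.65 0 0 0 0;1 -4.13 1.65 0 0 0 0;1 -4.13 1.65 0 0 0 0;1 -4.13 1.65 0 0 0 0;1 -4.13 1.65 0 0 0 0'
python3 - <<'E'
from h import *
c=measure('top')
E
python3 go.py 431.6 -42.8 18
```

```text
time: 20.08
tool_pos: [0.43, -0.0424, 0.1377]
ee_rot: [-180.0, 0.0, 0.0]
contact_force: [0.9, -0.2, -0.4]
grip_width: 0.087
top disc [ 635.9 -160.1] D 64.8
top disc [608.6 -68.6] D 64.3
top disc [594.8  24.3] D 63.4
top disc [579.3 121.2] D 64.4
top yel [ 638. -233.   34.] 82
top yel [ 448. -541.   34.] 299
top yel [ 488. -561.   34.] 237
top obj [ 636.4 -160.2] D 29.6 z 64.7 px [381. 164.]
top obj [610.5 -69.9] D 41.1 z 66.3 px [343. 176.]
top obj [595.9  22.9] D 50.0 z 66.5 px [303. 183.]
top obj [568.7 572.5] D 35.2 z 51.5 px [ 50. 200.]
top obj [514.3 573.4] D 30.3 z 50.6 px [ 49. 225.]
top obj [459.5 574.2] D 32.1 z 50.9 px [ 48. 251.]
top obj [432.7 -28.2] D 52.1 z 60.2 px [325. 257.]
top obj [400.3 582.9] D 44.8 z 51.6 px [ 45. 281.]
t 20.12 pos [429.9 -42.4 137.6] rot [-180.    0.    0.] F [ 0.6  0.4 -0.2] w 87.1 -> [0.04 0.01 2.99] [-0.  0.  0.]
```

```bash
python3 -m creep '1 0.03 0.01 1 0 0 0;1 0.03 0.01 1.8 0 0 0;1 0.03 0.01 2.5 0 0 0;1 0.03 0.01 2.97 0 0 0;1 0.03 0.01 2.97 0 0 0;-1 0.03 0.01 2.97 0 0 0;-1 0.03 0.01 2.97 0 0 0;-1 0.03 0.01 2.97 0 0 0;-1 0.03 0.01 2.97 0 0 0;-1 0.03 0.01 2.97 0 0 0' 30;python3 -m creep '-1 0 0 0 0 0 0;-1 0 0 0 0 0 0;-1 0 0 0 0 0 0'; python3 go.py 578.3 119.7 26
```

```text
time: 21.38
tool_pos: [0.4311, -0.0432, 0.0196]
ee_rot: [180.0, -0.1, -0.0]
contact_force: [0.4, 0.4, 4.9]
grip_width: 0.0594
time: 21.75
tool_pos: [0.4311, -0.0432, 0.0196]
ee_rot: [180.0, -0.1, -0.0]
contact_force: [-0.5, 0.2, 5.7]
grip_width: 0.0593
t 21.75 pos [431.1 -43.2  19.6] rot [ 1.8e+02 -1.0e-01 -0.0e+00] F [-0.5  0.2  5.7] w 59.3 -> [ 3.68 -4.07 -0.16] [ 0.   -0.01 -0.  ]
```

```bash
python3 -m creep '-1 0 0 -0.4 0 0 0;-1 0 0 -1.2 0 0 0;-1 0 0 -2 0 0 0;-1 0.4 -0.5 -2.2 0 0 0;-1 1 -1.1 -2.2 0 0 0;-1 1.7 -1.9 -2.2 0 0 0;-1 2.4 -2.7 -2.2 0 0 0;-1 3.1 -3.45 -2.2 0 0 0;-1 3.55 -3.93 -2.2 0 0 0;-1 3.68 -4.07 -2.2 0 0 0' 45;python3 -m creep '-1 0 0 0.3 0 0 0;-1 0 0 1 0 0 0;-1 0 0 1.6 0 0 0;-1 0 0 1.8 0 0 0;-1 0 0 1.8 0 0 0'; python3 go.py 578 120 27.2
```

```text
time: 23.0
tool_pos: [0.5774, 0.1207, 0.1055]
ee_rot: [180.0, 0.1, 0.1]
contact_force: [-1.2, 0.7, -3.3]
grip_width: 0.0594
time: 23.62
tool_pos: [0.5768, 0.119, 0.0341]
ee_rot: [180.0, 0.1, -0.1]
contact_force: [-1.1, -0.4, -2.9]
grip_width: 0.0591
t 23.62 pos [576.8 119.   34.1] rot [ 1.8e+02  1.0e-01 -1.0e-01] F [-1.1 -0.4 -2.9] w 59.1 -> [ 0.03 -0.02  0.17] [ 0.    0.01 -0.01]
```

```bash
python3 -m creep '-1 0.02 -0.02 0.08 0 0 0;-1 0.02 -0.02 0.15 0 0 0;-1 0.02 -0.02 0.17 0 0 0;-1 0.02 -0.02 0.17 0 0 0'; python3 -m creep '1 0 0 0.02 0 0 0;1 0 0 0.02 0 0 0;1 0 0 0.02 0 0 0;1 0 0 0.02 0 0 0;1 0 0 0.02 0 0 0;1 0 0 -0.2 0 0 0;1 0 0 -1 0 0 0;1 0 0 -2 0 0 0;1 0 0 -2.8 0 0 0;1 0 0 -2.8 0 0 0';  python3 go.py 380 0 200
```

```text
time: 24.12
tool_pos: [0.5787, 0.1205, 0.0283]
ee_rot: [-180.0, -0.0, -0.0]
contact_force: [-0.3, -0.3, -3.9]
grip_width: 0.059
time: 25.38
tool_pos: [0.5813, 0.1207, 0.1445]
ee_rot: [-180.0, -0.4, -0.0]
contact_force: [0.8, -0.2, -0.0]
grip_width: 0.087
t 25.38 pos [581.3 120.7 144.5] rot [-180.    -0.4   -0. ] F [ 0.8 -0.2 -0. ] w 87.0 -> [-5.02  3.02 -1.43] [-0.   -0.05 -0.  ]
```

```bash
python3 -m creep '1 -5 3 -1.4 0 0 0;1 -5 3 -1.4 0 0 0;1 -5 3 -1.4 0 0 0;1 -5 3 -1.4 0 0 0;1 -5 3 -1.4 0 0 0;1 -5 3 -1.4 0 0 0;1 -5 3 -1.4 0 0 0;1 -5 3 -1.4 0 0 0;1 -5 3 -1.4 0 0 0'
python3 - <<'E'
from h import *
c=measure('top'); cv2.imwrite('pics/t4.png',c['image'][:,:,::-1])
c=ctrl.camera('scene'); cv2.imwrite('pics/s4.png',c['image'][:,:,::-1])
E
python3 go.py 380 0 200
```

```text
time: 26.5
tool_pos: [0.3786, 0.0009, 0.1957]
ee_rot: [-180.0, 0.1, 0.0]
contact_force: [1.1, 0.2, -0.1]
grip_width: 0.0871
top disc [ 635.9 -160.1] D 64.8
top disc [608.6 -68.6] D 64.3
top disc [594.6  24.3] D 63.6
top yel [ 638. -233.   34.] 82
top yel [ 448. -541.   34.] 299
top yel [ 488. -561.   34.] 237
top obj [ 636.1 -161.8] D 32.1 z 66.1 px [383. 164.]
top obj [609.  -70.4] D 42.1 z 66.6 px [344. 177.]
top obj [595.9  23.1] D 49.7 z 66.5 px [302. 182.]
top obj [580.3 120. ] D 61.8 z 66.7 px [257. 189.]
top obj [463.8 572.3] D 70.6 z 51.4 px [ 48. 249.]
top obj [405.5 574. ] D 37.9 z 51.0 px [ 47. 276.]
t 26.6 pos [378.6   0.8 195.9] rot [-180.    0.   -0.] F [ 0.2 -0.1 -0.3] w 87.0 -> [ 0.04  0.02 -0.1 ] [-0.    0.01 -0.  ]
```

View pics/s4.png

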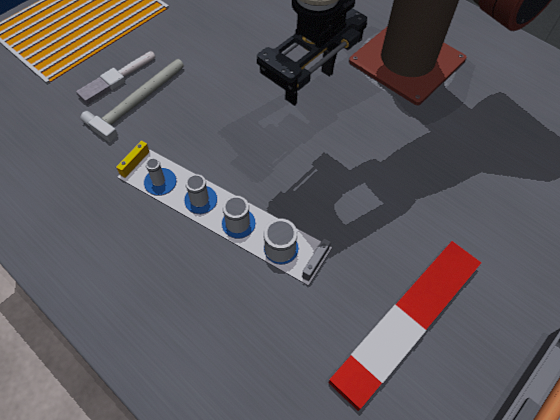

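View pics/t4.png

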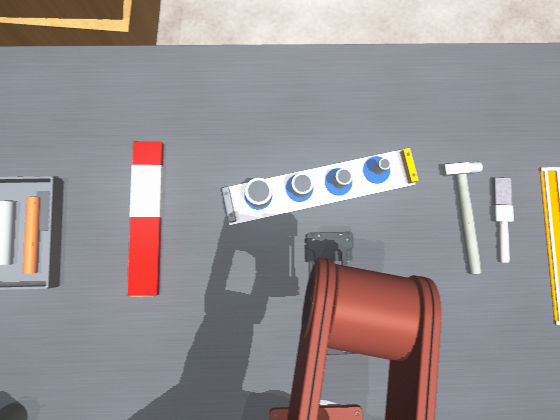

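All four coupons stand centred on their discs: in the scene view at (155,172), (198,192), (237,217) and (281,240), thin to thick from the yellow stop. The carton hasn't moved, and the arm is clear of everything.

```bash
python3 -c "
from bench import ctrl
print(ctrl.hand_in())"
```

```text
the job is handed in; nothing more can be done
None
```

All four coupons are standing on their discs and the job is handed in: 27, 38, 48 and 60 mm on discs 4, 3, 2 and 1, with the thinnest next to the yellow stop. It took about 27 s of the 104 s allowed; the hand-in reports no verdict.

- **Centring:** the last top-camera check put every coupon within about 2 mm of its disc's centre. Both are good to about 2 mm of calibration, well inside the 13 mm limit.
- **Height and stance:** the tops measured about 66–67 mm over the table, as they should (7 + 60 mm). All four look upright in the pictures; I did not measure their tilt.
- **Carton and arm:** the carton is at the same pixels as at the start. The gripper is open and well away from everything, and the measured wrist forces stayed below 6 N.
- **Disagreement:** before the first grasp, the wrist camera and the top camera differed by about 4 mm on where the 27 mm coupon stood. I aimed between the two, and the placing came out centred.

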